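# Change over the two feeds of a laboratory gas manifold

### The job

Change the bench gas line over to its other feed: of the two winged taps on the manifold, first turn the open one fully shut, and only then turn the shut one fully open. Take care not to strike the guard plates beside the wings, and leave the glassware and the other things on the bench standing where they are.

Things in the scene. Friction and masses are not known exactly. Their poses are not given: they have to be found in the camera images.
- manifold: Fixed: grey base plate 160 (x) x 276 (y) x 12 mm; origin under its centre, x along the two tap pipes (away from the robot at yaw 0), y along the row of taps. Three guard plates, 130 mm long in x, 8 mm thick, tops at 120 mm, stand at y = -130, 0, +130 mm; a tap in each bay, axis at x = 0, y = +-65 mm. Wing tips pass 16 mm from the plates. Yellow header pipe along y at x = 92 mm, top at 51 mm.
- tapA (a joint): Turn (rad) of tap A's black winged handle, the tap that starts open (1.1 to 1.57), in either bay. 0 = shut stop: wings across the pipe, along the manifold's y. 1.57 = open stop: wings along its x, in line with the pipe. Grows counter-clockwise from above, so clockwise shuts it. Stays where left; turning takes about 0.12 N m (4 N at 30 mm from the axis).
- tapB (a joint): The same for tap B, the one that starts shut (0 to 0.1), in the other bay; turn it counter-clockwise to open.
- tapA_centre (a point): Fixed point on tap A's turning axis, level with the top of its wings, 104 mm above the bench; axes as the manifold's. Both handles alike: 28 mm hub, two flat upright wings, 90 mm over both tips, 8 mm thick, 78 to 104 mm above the bench. Beneath: a 20 mm stem and the brass valve body, 44 x 36 mm, top at 60 mm; a pipe 22 mm thick along x, top at 51 mm.
- tapB_centre (a point): The same for tap B.
- flask: Conical glass flask, 78 mm across the foot, 110 mm high, standing beside the manifold's +y end; origin under its centre, z up.
- beaker: Glass beaker, 68 mm across, 90 mm high, standing beside the manifold's -y end; origin under its centre, z up.
- spatula: Thin steel laboratory spatula, 170 mm long, 8 mm thick, lying on the bench in front of the manifold; origin under its middle, x along it towards the blade.
- reagent_bottle: Brown glass bottle, 72 mm across, 160 mm high, on the robot's left; origin under its centre.
- wash_bottle: White wash bottle, 68 mm across, 190 mm high, on the right; origin under its centre.
- burner: Small gas burner, foot 84 mm across, 135 mm high, on the right; origin under its centre.
Not all that is in view belongs to the job. What is shaped like the beaker but purple is not meant.

How it is judged (in metres and radians):
On the way, in this order (a step that is already met when the one before it is completed fails the run):
1. tap A is turned fully shut while tap B is still shut (value of joint tapA below 0.14 rad and value of joint tapB below 0.3 rad), for 0.2 s.
2. tap B is then turned fully open (value of joint tapB above 1.43 rad), for 0.2 s.
At the end, for the whole second after the job is handed in: Tap A within 0.14 rad (8 degrees) of its shut stop, tap B within 0.14 rad of its open stop; the flask, beaker, bottles and burner upright, and none of the six listed loose things more than 40 mm from its start (value of joint tapA below 0.14 rad and value of joint tapB above 1.43 rad and angle between each of flask, beaker, reagent_bottle, wash_bottle, burner's own z axis and vertical below 0.2 rad and distance of each of flask, beaker, spatula, reagent_bottle, wash_bottle, burner from where it was at the start of the episode below 0.04 m); the robot touches nothing.
It fails at once if tap B is opened (beyond 0.3 rad) while tap A is still open (beyond 0.14 rad) (value of joint tapB above 0.3 rad and value of joint tapA above 0.14 rad).
It fails at once if the robot strikes the manifold's guard plates, base or header with more than 25 N (contact force between any of the fingers, the arm and manifold above 25 N).
It fails at once if a bystander is pushed more than 40 mm (distance of any of flask, beaker, spatula, reagent_bottle, wash_bottle, burner from where it was at the start of the episode above 0.04 m).
It fails at once if glassware, a bottle or the burner is tipped (angle between any of flask, beaker, reagent_bottle, wash_bottle, burner's own z axis and vertical above 0.5 rad).
It also fails if it takes over 45 s, if anything falls off the work surface, if the arm or the gripper's body presses on something with over 40 N, if the wrist force passes 120 N, or if a joint passes its speed limit or range.

### The arm

A 6-joint arm with a two-finger parallel gripper is mounted at the origin on the work surface. World frame = base frame: x ahead of the robot, y to its left, z up, the work surface at z = 0. Lengths are in m, angles in degrees, forces in N, time in s.
With the tool pointing down it reaches from about 0.275 to 0.75 m from the base axis. Payload 10.2 kg.
Tool frame: the origin (TCP) lies at the very end of the fingers, on their centre line; the grasp point (between the pads) lies 19 mm behind it; x points along the fingers, y is the direction in which the jaws open and shut, and the axes are right-handed (so a half turn about x gives the same grasp; the last joint's range is limited). The gripper opens to 85 mm and grips with 20 to 120 N. Pads are 22 mm wide; open, the fingers measure 114 mm over their backs; the gripper's body (76 mm by 85 mm) begins 54 mm behind the grasp point. The pads swing forward as they close: fully open they stand 13 mm farther back than shut.
Start: joints at [-77.831, 17.928, 85.812, -0, 76.261, -12.8], TCP at [0.222, -0.476, 0.231] pointing down, gripper open.
Joint ranges: [-168.41, 168.41], [-55.51, 124.54], [10.69, 146.95], [-70.63, 250.63], [1, 178], [-165.06, 165.06]. Speed limits (degrees/s): [136.94, 136.94, 172.46, 180, 180, 180].

### API

Orientations are given as a 3x3 rotation matrix whose columns are the frame's x, y, z axes.
In Python, from bench import arm gives the robot as it stands.
- The arm moves only by the shell command python3 -m handwheel 'ROWS' [FORCE]. ROWS is JSON, a list of rows, each a list of 3 entries, a list of its own where there are three numbers: the shift along the tool's x, y, z in m, then the turn about the tool's x in rad, then the finger opening in m, from 0 to 0.0854. A call has 1 to 12 rows; each row is the pose to reach, as a shift and turn from the pose commanded when the call began, along the tool's axes at that moment; what a row does not reach only later rows make up. A row lasts 1/10 s, in which the tool goes at most 50 mm and 8.59 degrees, less where a joint would pass 70% of its speed; a pose out of reach is approached as far as the arm can. A call with a gripper value outside its range is refused whole. The fingers move at their own pace and stop on an object; FORCE is the grip in N (left out, the last holds). Time passes only in rows, so rows that repeat a pose let the fingers close. It gives the time, the measured TCP pose, the force and the opening at its end, in the units of the state.
- arm.observe(): the state, without advancing time (a new reading comes with each control period).
- arm.get_image(name): name is "scene" or "top" or "wrist"; returns the picture (400x640x3 uint8, red, green, blue); there is no depth.
- arm.calibration(name): a dict with "fx", "fy", "cx", "cy" (pixels), "R" (3x3) and "t" (3): a world point X has camera coordinates R X + t; the wrist camera has in their place "mount" (4x4, takes a point from camera to tool coordinates, whose origin is the TCP and whose axes are the tool frame's). Camera axes: x right, y down, z forward; pixel columns grow to the right and rows downward; lengths in m; the calibration is good to about 2 mm. A picture is of the moment at which its call begins: read the wrist's pose just before it. calibration takes no time and is no camera call.
- arm.close_job(): hands the job in, once; it reports no verdict.
The state is a dict: "time_s": time; "joint_pos": joint angles; "qd": joint speeds; "joint_torque": joint torques, N m; "position": TCP position; "ee_rot": TCP orientation; "contact_force": force on the tool from outside, world axes, zero at the start; "ft_torque": the same for the moment, N m; "gripper_width": opening from 0.0 (shut) to 1.0 (fully open).
Only numpy, scipy, OpenCV 4.12 (cv2) and the standard library are available. Lean on these libraries where they do the work, as an engineer would, in place of code of your own. Each camera call takes 0.05 s, during which the arm holds its last target.

## Working session

There is one attempt and no reset: what is moved stays moved. The work goes in short steps, Python scripts to look and compute and a shell command to move; the robot and the scene stay as the last step left them, time stands still between calls to the robot, and variables do not carry over. Pictures are saved under pics/ and viewed, and the job is handed in when it is done.

```bash
mkdir -p pics
python3 - <<'E'
from bench import arm
import cv2
s=arm.observe(); print(s)
for n in("scene","top"):
    cv2.imwrite(f"pics/{n}0.png",arm.get_image(n)[:,:,::-1]); print(n,arm.calibration(n))
print(arm.calibration("wrist"))
E
```

```text
{'time_s': 0.0, 'joint_pos': array([-7.78298743e+01,  1.79591081e+01,  8.58546904e+01, -2.19916431e-03,
        7.62583239e+01, -1.28003608e+01]), 'qd': array([ 0.10434303,  0.00058496,  0.00358604, -0.08932854, -0.10552094,
        0.0500962 ]), 'joint_torque': array([ 2.07819205e-03, -4.12258565e+01, -2.59740615e+01, -9.30058036e-05,
        4.13689879e-03, -4.81699067e-05]), 'position': array([ 0.22155093, -0.4756836 ,  0.23073359]), 'ee_rot': array([[-3.01814454e-04,  4.22159460e-01, -9.06521538e-01],
       [ 1.22262304e-03, -9.06520746e-01, -4.22159498e-01],
       [-9.99999207e-01, -1.23574796e-03, -2.42540817e-04]]), 'contact_force': array([-0.01271151,  0.69257135,  0.3805836 ]), 'ft_torque': array([ 0.00696774, -0.0243413 , -0.00942137]), 'gripper_width': 0.9976511452444647}
scene {'fx': 389.5631618304516, 'fy': 389.5631618304516, 'cx': 321.0053470612058, 'cy': 191.85253306680815, 'R': array([[-0.89657117,  0.44267937,  0.01396822],
       [ 0.22792886,  0.48821287, -0.84243494],
       [-0.37974803, -0.75211912, -0.53861699]]), 't': array([ 0.47762573, -0.04891866,  1.54088214])}
top {'fx': 450.2771764120803, 'fy': 450.2771764120803, 'cx': 320.33124215246386, 'cy': 204.57896092204524, 'R': array([[-0.02929398, -0.9992116 ,  0.02679632],
       [-0.99467348,  0.02648954, -0.09961409],
       [ 0.09882573, -0.02957168, -0.99466527]]), 't': array([-0.00469464,  0.50684016,  1.36206949])}
{'fx': 313.64956672525267, 'fy': 313.64956672525267, 'cx': 320.4059530368383, 'cy': 200.15477853827932, 'mount': array([[-4.62637592e-04, -2.86001047e-01,  9.58229193e-01,
        -1.43018992e-01],
       [ 9.99999279e-01,  9.29150159e-04,  7.60126265e-04,
         9.38664461e-04],
       [-1.10773572e-03,  9.58228855e-01,  2.86000411e-01,
        -7.34379739e-02],
       [ 0.00000000e+00,  0.00000000e+00,  0.00000000e+00,
         1.00000000e+00]])}
```

View pics/top0.png

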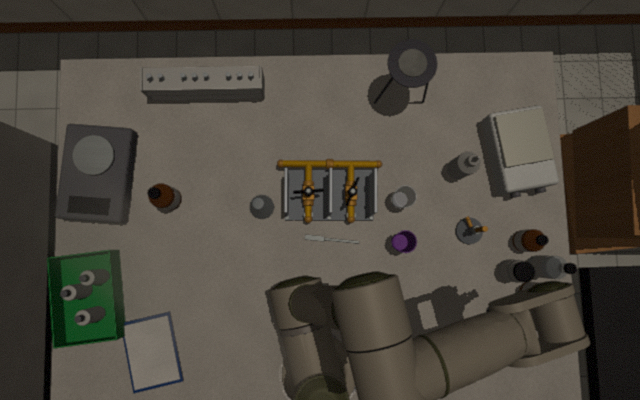

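View pics/scene0.png

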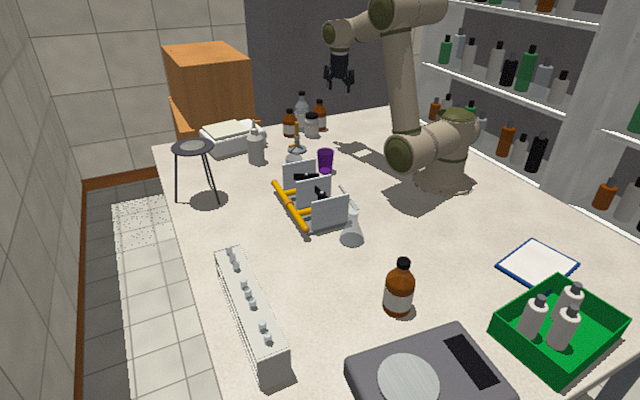

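Run:
```python
import cv2
a=cv2.imread("pics/top0.png")[145:260,235:425]
cv2.imwrite("pics/top0c.png",cv2.resize(a,None,fx=4,fy=4,interpolation=cv2.INTER_CUBIC))
```

```text
(no output)
```

View pics/top0c.png

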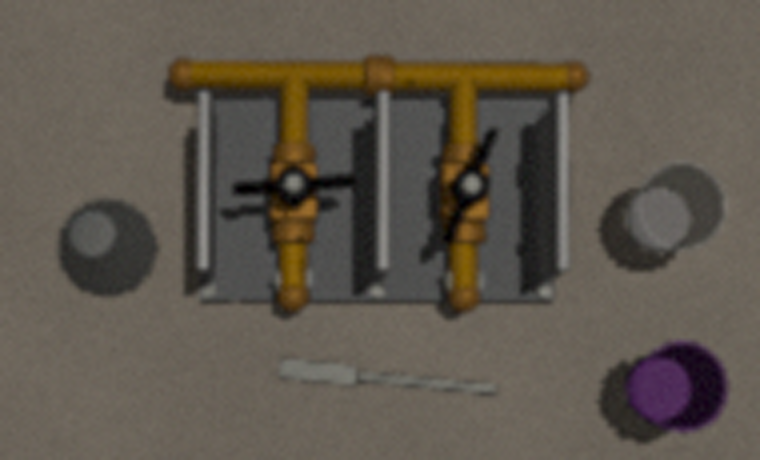

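The manifold shows as two bays. In crop pixels, the open tap A is in the right (-y) bay with its hub at about (470,184), and its wings are near the pipe, tilted up and to the right. The shut tap B is in the left bay with its hub at about (295,183). The flask is at (107,245), the beaker at (645,225), and the purple decoy at (675,388). The only thing either tap could be mistaken for is the other one. Their wing directions tell them apart: along the pipe is open, across it is shut.

```bash
cat > h.py <<'E'
import numpy as np
from bench import arm
def ray(cam,u,v,z,obs=None):
    c=arm.calibration(cam)
    d=np.array([(u-c["cx"])/c["fx"],(v-c["cy"])/c["fy"],1.])
    if cam=="wrist":
        T=np.eye(4);T[:3,:3]=obs["ee_rot"];T[:3,3]=obs["position"];T=T@c["mount"];R=T[:3,:3];o=T[:3,3];d=R@d
    else:
        o=-c["R"].T@c["t"];d=c["R"].T@d
    return o+d*(z-o[2])/d[2]
def togo(p,az):
    s=arm.observe();R=s["ee_rot"];y=R[:,1]
    a=np.degrees(np.arctan2(y[1],y[0]))
    print("local shift",np.round(R.T@(np.array(p)-s["position"]),4),"turn rad",round(np.radians(a-az),3),"az",round(a,1))
E
python3 - <<'E'
from h import *
f=lambda x,y,z:np.round(ray("top",235+x/4-.4,145+y/4-.4,z),4)
print("A",f(470,184,.106),"B",f(295,183,.106))
print("wingA",f(493,131,.104),f(448,240,.104)); print("wingB",f(236,188,.104),f(354,181,.104))
for q in[(205,92),(205,268),(384,92),(384,268),(564,92),(562,268)]:print("plate",f(*q,.12))
E
```

```text
A [ 0.537  -0.1103  0.106 ] B [0.541  0.0172 0.106 ]
wingA [ 0.5759 -0.1288  0.104 ] [ 0.4966 -0.093   0.104 ]
wingB [0.5387 0.0601 0.104 ] [ 0.5416 -0.0259  0.104 ]
plate [0.607  0.0804 0.12  ]
plate [0.4796 0.0831 0.12  ]
plate [ 0.6039 -0.0489  0.12  ]
plate [ 0.4761 -0.0449  0.12  ]
plate [ 0.6007 -0.1797  0.12  ]
plate [ 0.4726 -0.1729  0.12  ]
```

Run:
```python
from h import *
togo((.50,-.05,.30),66)
```

```text
local shift [-0.0688 -0.2685 -0.4321] turn rad -2.287 az -65.0
```

```bash
python3 -m handwheel '[[[-0.04,0,0],0,0.085],[[-0.07,0,0],0,0.085]]'
```

```text
time_s: 0.3
position: [0.2216, -0.4758, 0.3024]
ee_rot: [[-0.0, 0.422, -0.907], [0.001, -0.907, -0.422], [-1.0, -0.001, -0.0]]
contact_force: [0.2, -0.3, 0.2]
gripper_width: 0.994
```

```bash
python3 -m handwheel '[[[0,-0.025,-0.035],-0.15,0.04],[[0,-0.05,-0.07],-0.3,0.04],[[0,-0.075,-0.11],-0.45,0.04],[[0,-0.1,-0.15],-0.6,0.04],[[0,-0.125,-0.19],-0.75,0.04],[[0,-0.15,-0.23],-0.9,0.04],[[0,-0.175,-0.27],-1.05,0.04],[[0,-0.2,-0.31],-1.2,0.04],[[0,-0.22,-0.35],-1.35,0.04],[[0,-0.245,-0.39],-1.5,0.04],[[0,-0.268,-0.432],-1.65,0.04],[[0,-0.268,-0.432],-1.8,0.04]]' && python3 -m handwheel '[[[0,0,0],-0.15,0.04],[[0,0,0],-0.3,0.04],[[0,0,0],-0.45,0.04],[[0,0,0],-0.49,0.04],[[0,0,0],-0.49,0.04]]'
python3 - <<'E'
from h import *
import cv2
s=arm.observe(); cv2.imwrite("pics/w1.png",arm.get_image("wrist")[:,:,::-1])
import pickle; pickle.dump(s,open("s1.pkl","wb")); print(s["position"],s["ee_rot"])
E
```

```text
time_s: 1.5
position: [0.5017, -0.0465, 0.3006]
ee_rot: [[-0.001, 0.78, 0.626], [0.001, 0.626, -0.78], [-1.0, 0.0, -0.001]]
contact_force: [-0.1, -0.8, 0.1]
gripper_width: 0.466
time_s: 2.0
position: [0.5, -0.0506, 0.301]
ee_rot: [[-0.001, 0.404, 0.915], [0.0, 0.915, -0.404], [-1.0, -0.0, -0.001]]
contact_force: [-0.4, 0.1, 1.4]
gripper_width: 0.469
[ 0.49998724 -0.0505828   0.30099579] [[-6.86564245e-04  4.03711788e-01  9.14885961e-01]
 [ 2.22936259e-04  9.14886215e-01 -4.03711733e-01]
 [-9.99999739e-01 -7.32127877e-05 -7.18130160e-04]]
```

View pics/w1.png

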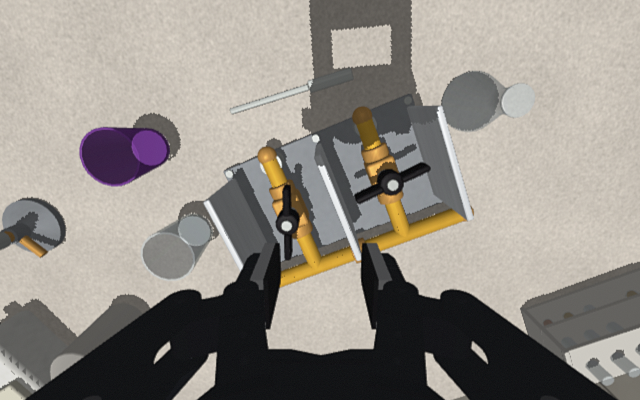

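The wrist view shows tap A's hub at (287,225) with its wings near the pipe line, and tap B's hub at (392,184) with its wings across its pipe. I'll enlarge it to measure.

Run:
```python
import cv2
a=cv2.imread("pics/w1.png")[90:290,190:480]
cv2.imwrite("pics/w1c.png",cv2.resize(a,None,fx=2.75,fy=2.75,interpolation=cv2.INTER_CUBIC))
```

```text
(no output)
```

View pics/w1c.png

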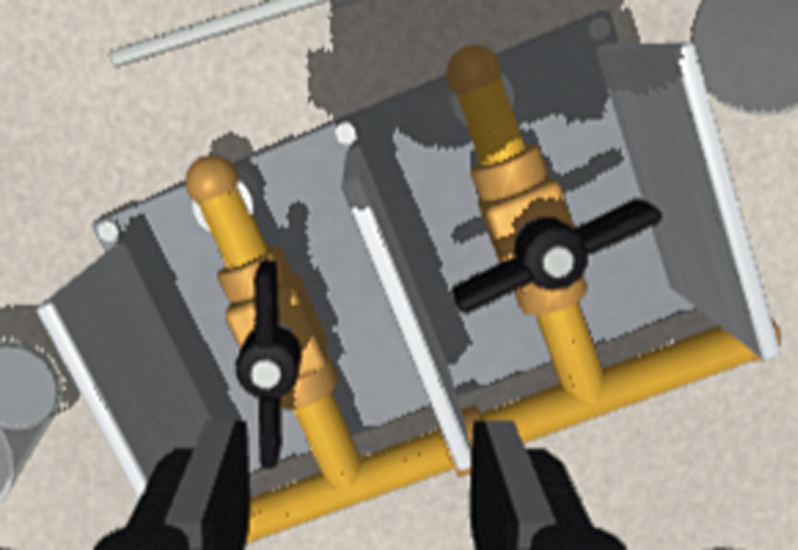

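Run:
```python
from h import *
import pickle; s=pickle.load(open("s1.pkl","rb"))
f=lambda x,y,z:ray("wrist",190+x/2.75-.3,90+y/2.75-.3,z,s)
for n,p,q,c in(("A",(266,268),(270,462),(266,373)),("B",(461,302),(657,216),(558,261))):
    a,b=f(*p,.104),f(*q,.104); d=b-a
    print(n,a,b,"mid",(a+b)/2,"len",np.linalg.norm(d),"az",np.degrees(np.arctan2(d[1],d[0])))
    for z in(.104,.112,.12):print("  cap",f(*c,z))
pl=[f(*p,.12) for p in((358,208),(462,466),(687,48),(770,352),(45,308))]
print(np.round(pl,4))
```

```text
A [ 0.49811453 -0.09140862  0.104     ] [ 0.57744029 -0.12735843  0.104     ] mid [ 0.53777741 -0.10938353  0.104     ] len 0.08709170277993855 az -24.379658939899283
  cap [ 0.53932343 -0.1110863   0.104     ]
  cap [ 0.53685025 -0.10898604  0.112     ]
  cap [ 0.53437706 -0.10688578  0.12      ]
B [ 0.54342642 -0.02421681  0.104     ] [0.54166876 0.06075404 0.104     ] mid [0.54254759 0.01826862 0.104     ] len 0.08498902426918195 az 91.18502095398519
  cap [0.54315665 0.0182359  0.104     ]
  cap [0.54059329 0.01729387 0.112     ]
  cap [0.53802993 0.01635185 0.12      ]
[[ 0.488  -0.046   0.12  ]
 [ 0.6045 -0.0502  0.12  ]
 [ 0.4824  0.0859  0.12  ]
 [ 0.6072  0.081   0.12  ]
 [ 0.4748 -0.1746  0.12  ]]
```

Both cameras agree. Tap A is at (0.538,-0.1095) with its wing azimuth about -24°, and tap B is at (0.542,0.018). The manifold is yawed about -2°. I'll grip tap A's near wing 30 mm out from the axis.

Run:
```python
from h import *
togo((.5105,-.0971,.074),65.6)
```

```text
local shift [ 0.227  -0.0383  0.0286] turn rad 0.009 az 66.1
```

```bash
python3 -m handwheel '[[[0,-0.02,0.015],0.01,0.03],[[0,-0.038,0.0285],0.01,0.03],[[0.04,-0.038,0.0285],0.01,0.03],[[0.08,-0.038,0.0285],0.01,0.03],[[0.12,-0.038,0.0285],0.01,0.03],[[0.14,-0.038,0.0285],0.01,0.03],[[0.14,-0.038,0.0285],0.01,0.03]]'
python3 - <<'E'
from h import *
import cv2
cv2.imwrite("pics/w2.png",arm.get_image("wrist")[:,:,::-1]); togo((.5105,-.0971,.074),65.6)
E
```

```text
time_s: 2.75
position: [0.5095, -0.0964, 0.1587]
ee_rot: [[-0.005, 0.414, 0.91], [0.002, 0.91, -0.414], [-1.0, -0.0, -0.006]]
contact_force: [0.6, 0.1, 0.5]
gripper_width: 0.351
local shift [ 0.0869 -0.0003  0.0002] turn rad -0.001 az 65.5
```

View pics/w2.png

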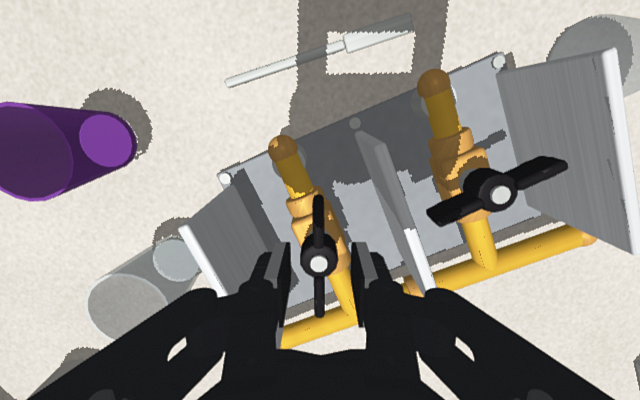

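The fingers straddle the wing line: tap A's hub and wings are at column 319, and the jaw gap is centred on about 320. Descending, then gripping lightly.

```bash
python3 -m handwheel '[[[0.03,0,0],0,0.03],[[0.06,0,0],0,0.03],[[0.086,0,0],0,0.03],[[0.086,0,0],0,0.03]]' && python3 -m handwheel '[[[0,0,0],0,0.0],[[0,0,0],0,0.0],[[0,0,0],0,0.0],[[0,0,0],0,0.0]]' 20
```

```text
time_s: 3.2
position: [0.5102, -0.0966, 0.0742]
ee_rot: [[-0.003, 0.414, 0.91], [0.001, 0.91, -0.414], [-1.0, -0.0, -0.003]]
contact_force: [-0.5, 0.2, 0.2]
gripper_width: 0.349
time_s: 3.6
position: [0.5115, -0.098, 0.0774]
ee_rot: [[0.002, 0.414, 0.91], [-0.002, 0.91, -0.414], [-1.0, -0.001, 0.003]]
contact_force: [-2.7, -4.0, 1.6]
gripper_width: 0.091
```

Run:
```python
from h import *
s=arm.observe();R=s["ee_rot"];C=np.array([.5378,-.1095,0]);p=s["position"].copy();print(p)
y=R[:,1];a0=np.degrees(np.arctan2(y[1],y[0]));print(a0)
for k in range(1,13):
    d=np.radians(-6*k); M=np.array([[np.cos(d),-np.sin(d),0],[np.sin(d),np.cos(d),0],[0,0,1]])
    v=p-C; n=C+M@v; print(k,np.round(R.T@(n-p),4)[1:],round(-d,3),np.round(n,3))
```

```text
[ 0.51153644 -0.09802125  0.0774439 ]
65.56178556281814
1 [0.003  0.0001] 0.105 [ 0.513 -0.095  0.077]
2 [0.006  0.0005] 0.209 [ 0.514 -0.093  0.077]
3 [0.0089 0.0013] 0.314 [ 0.516 -0.09   0.077]
4 [0.0117 0.0023] 0.419 [ 0.518 -0.088  0.077]
5 [0.0144 0.0036] 0.524 [ 0.521 -0.086  0.077]
6 [0.0169 0.0052] 0.628 [ 0.523 -0.085  0.077]
7 [0.0193 0.0071] 0.733 [ 0.526 -0.083  0.077]
8 [0.0214 0.0092] 0.838 [ 0.529 -0.082  0.077]
9 [0.0234 0.0115] 0.942 [ 0.532 -0.082  0.077]
10 [0.025 0.014] 1.047 [ 0.535 -0.081  0.077]
11 [0.0264 0.0166] 1.152 [ 0.538 -0.081  0.077]
12 [0.0275 0.0194] 1.257 [ 0.541 -0.081  0.077]
```

```bash
python3 -m handwheel '[[[0,0.003,0],0.105,0],[[0,0.006,0.0005],0.209,0],[[0,0.009,0.0013],0.314,0],[[0,0.0117,0.0023],0.419,0],[[0,0.0144,0.0036],0.524,0],[[0,0.017,0.0052],0.628,0]]'
python3 - <<'E'
from h import *
s=arm.observe();print(s["ft_torque"]);togo((.538,-.081,.0775),-2)
E
```

```text
time_s: 4.2
position: [0.5239, -0.0848, 0.0774]
ee_rot: [[0.004, 0.871, 0.491], [-0.003, 0.491, -0.871], [-1.0, 0.002, 0.005]]
contact_force: [2.1, -6.5, -2.8]
gripper_width: 0.091
[-0.9842813  -0.17436702  0.09807724]
local shift [-0.      0.0141  0.0036] turn rad 0.548 az 29.4
```

```bash
python3 -m handwheel '[[[0,0.003,0.0001],0.105,0],[[0,0.006,0.0005],0.209,0],[[0,0.009,0.0013],0.314,0],[[0,0.0117,0.0023],0.419,0],[[0,0.0144,0.0036],0.524,0],[[0,0.0154,0.0042],0.565,0],[[0,0.0154,0.0042],0.565,0],[[0,0.0154,0.0042],0.565,0]]'
python3 - <<'E'
from h import *
import cv2
s=arm.observe();print(s["ft_torque"]);togo((.538,-.081,.0775),-2)
cv2.imwrite("pics/w3.png",arm.get_image("wrist")[:,:,::-1])
cv2.imwrite("pics/t3.png",cv2.resize(arm.get_image("top")[145:260,235:425,::-1],None,fx=4,fy=4,interpolation=cv2.INTER_CUBIC))
E
```

```text
time_s: 5.0
position: [0.5397, -0.0809, 0.0775]
ee_rot: [[0.005, 0.999, -0.047], [-0.003, -0.047, -0.999], [-1.0, 0.005, 0.003]]
contact_force: [4.0, -5.4, -3.5]
gripper_width: 0.086
[-0.90358126 -0.45971415  0.3340089 ]
local shift [-0.     -0.0017  0.0001] turn rad -0.012 az -2.7
```

View pics/w3.png

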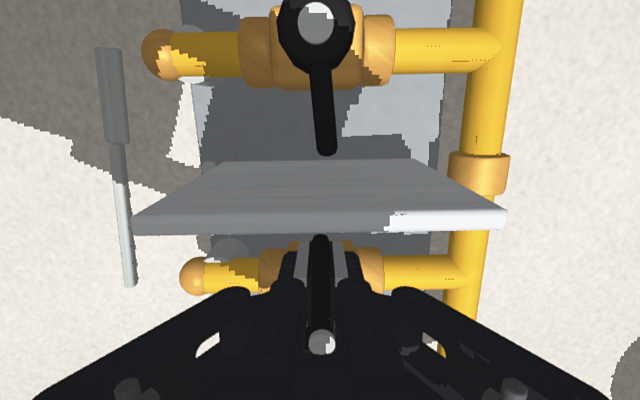

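Tap A's wing now lies across its pipe, held between the pads at column 320. I'll press a little further to make sure it's on the stop.

```bash
python3 -m handwheel '[[[0,0.001,0],0.03,0],[[0,0.002,0],0.05,0],[[0,0.002,0],0.05,0],[[0,0.002,0],0.05,0]]'
python3 -m handwheel '[[[0,-0.001,0],-0.03,0.03],[[0,-0.002,0],-0.05,0.03],[[0,-0.002,0],-0.05,0.03],[[0,-0.002,0],-0.05,0.03]]'
python3 -m handwheel '[[[-0.04,0,0],0,0.03],[[-0.08,0,0],0,0.03],[[-0.12,0,0],0,0.03],[[-0.16,0,0],0,0.03],[[-0.16,0,0],0,0.03]]'
python3 - <<'E'
from h import *
import cv2
import pickle
s=arm.observe(); cv2.imwrite("pics/w4.png",arm.get_image("wrist")[:,:,::-1]);pickle.dump(s,open("s4.pkl","wb"))
E
```

```text
time_s: 5.5
position: [0.5401, -0.0809, 0.0775]
ee_rot: [[0.0, 0.995, -0.095], [-0.003, -0.095, -0.995], [-1.0, 0.001, 0.003]]
contact_force: [-7.2, -5.9, 3.5]
gripper_width: 0.09
time_s: 5.9
position: [0.5384, -0.0796, 0.076]
ee_rot: [[0.001, 0.999, -0.048], [-0.0, -0.048, -0.999], [-1.0, 0.001, 0.0]]
contact_force: [-0.2, 0.7, 0.7]
gripper_width: 0.353
time_s: 6.4
position: [0.5399, -0.0801, 0.241]
ee_rot: [[0.01, 0.999, -0.048], [-0.004, -0.048, -0.999], [-1.0, 0.01, 0.003]]
contact_force: [0.5, 0.2, -0.4]
gripper_width: 0.351
```

View pics/w4.png

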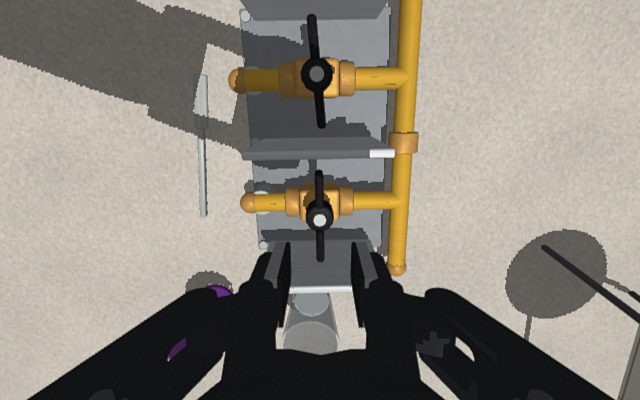

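Run:
```python
from h import *
import pickle; s=pickle.load(open("s4.pkl","rb"))
f=lambda p,z:ray("wrist",*p,z,s)
for n,p,q in(("A",(318.5,173),(320.5,258)),("B",(311,17),(321.5,124)),("platemid ends",(247,155),(393,154)),("header z.05",(408,5),(398,270))):
    a,b=f(p,.104 if n in"AB" else .12 if "pl" in n else .05),f(q,.104 if n in"AB" else .12 if "pl" in n else .05);d=b-a;print(n,a,b,(a+b)/2,np.degrees(np.arctan2(d[1],d[0])))
```

```text
A [ 0.54130746 -0.06624115  0.104     ] [ 0.53910258 -0.1516745   0.104     ] [ 0.54020502 -0.10895783  0.104     ] -91.47837113007306
B [0.54152451 0.05967974 0.104     ] [ 0.54602729 -0.02310046  0.104     ] [0.5437759  0.01828964 0.104     ] -86.8864950426012
platemid ends [ 0.4821573  -0.04453117  0.12      ] [ 0.60495311 -0.04967718  0.12      ] [ 0.5435552  -0.04710417  0.12      ] -2.3996908227643057
header z.05 [0.63272205 0.07853319 0.05      ] [ 0.63019129 -0.2002667   0.05      ] [ 0.63145667 -0.06086676  0.05      ] -90.52007913266843
```

Tap A's wing now measures about -91.5° against a shut direction of about -92°, and the force came up against the stop, so it is shut. Now tap B: I'll grip its +y wing and swing it counter-clockwise.

Run:
```python
from h import *
togo((.5415,.0482,.075),2)
```

```text
local shift [ 0.1626 -0.0044 -0.1282] turn rad -0.083 az -2.8
```

```bash
python3 -m handwheel '[[[0,0,-0.04],-0.04,0.03],[[0,-0.002,-0.08],-0.083,0.03],[[0,-0.0044,-0.12],-0.083,0.03],[[0,-0.0044,-0.128],-0.083,0.03],[[0.04,-0.0044,-0.128],-0.083,0.03],[[0.07,-0.0044,-0.128],-0.083,0.03],[[0.07,-0.0044,-0.128],-0.083,0.03]]'
python3 - <<'E'
from h import *
import cv2
cv2.imwrite("pics/w5.png",arm.get_image("wrist")[:,:,::-1])
togo((.5415,.0482,.075),2)
E
```

```text
time_s: 7.15
position: [0.5376, 0.0484, 0.1611]
ee_rot: [[-0.009, 0.999, 0.034], [0.001, 0.035, -0.999], [-1.0, -0.009, -0.001]]
contact_force: [0.9, -0.9, 1.4]
gripper_width: 0.352
local shift [0.0888 0.0029 0.0002] turn rad -0.001 az 2.0
```

View pics/w5.png

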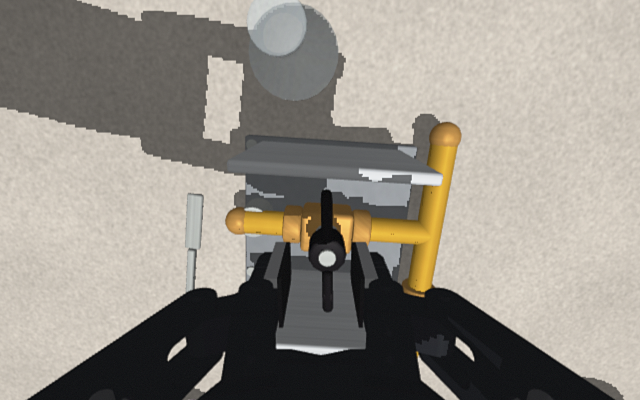

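Tap B's wing is at column 327, about 3–4 mm off the jaw centre at 320, which matches the computed +3 mm. Correcting on the way down.

```bash
python3 -m handwheel '[[[0,0.0035,0],0,0.03],[[0.03,0.0035,0],0,0.03],[[0.06,0.0035,0],0,0.03],[[0.087,0.0035,0],0,0.03],[[0.087,0.0035,0],0,0.03]]' && python3 -m handwheel '[[[0,0,0],0,0.0],[[0,0,0],0,0.0],[[0,0,0],0,0.0],[[0,0,0],0,0.0]]' 20
python3 - <<'E'
from h import *
s=arm.observe();R=s["ee_rot"];C=np.array([.5418,.018,0]);p=s["position"].copy()
y=R[:,1];a0=np.degrees(np.arctan2(y[1],y[0]));print(a0)
for k in range(1,16):
    d=np.radians(6*k); M=np.array([[np.cos(d),-np.sin(d),0],[np.sin(d),np.cos(d),0],[0,0,1]])
    v=p-C; n=C+M@v; print(k,np.round(R.T@(n-p),4)[1:],round(-d,3),np.round(n,3))
E
```

```text
time_s: 7.7
position: [0.5426, 0.0485, 0.0769]
ee_rot: [[-0.003, 0.999, 0.035], [0.0, 0.035, -0.999], [-1.0, -0.003, -0.001]]
contact_force: [0.3, 0.4, 0.3]
gripper_width: 0.354
time_s: 8.1
position: [0.5432, 0.0487, 0.0802]
ee_rot: [[0.0, 0.999, 0.035], [-0.0, 0.035, -0.999], [-1.0, 0.0, 0.0]]
contact_force: [-5.7, -0.1, 1.5]
gripper_width: 0.094
1.9780461693018578
1 [-0.0032 -0.0001] -0.105 [0.54  0.049 0.08 ]
2 [-0.0064  0.0002] -0.209 [0.537 0.048 0.08 ]
3 [-0.0096  0.0007] -0.314 [0.534 0.048 0.08 ]
4 [-0.0127  0.0017] -0.419 [0.531 0.047 0.08 ]
5 [-0.0156  0.0029] -0.524 [0.528 0.045 0.08 ]
6 [-0.0185  0.0044] -0.628 [0.525 0.044 0.08 ]
7 [-0.0211  0.0062] -0.733 [0.522 0.042 0.08 ]
8 [-0.0236  0.0083] -0.838 [0.52 0.04 0.08]
9 [-0.0258  0.0107] -0.942 [0.518 0.037 0.08 ]
10 [-0.0277  0.0132] -1.047 [0.516 0.035 0.08 ]
11 [-0.0294  0.0159] -1.152 [0.514 0.032 0.08 ]
12 [-0.0308  0.0188] -1.257 [0.513 0.029 0.08 ]
13 [-0.0319  0.0219] -1.361 [0.512 0.026 0.08 ]
14 [-0.0326  0.025 ] -1.466 [0.511 0.023 0.08 ]
15 [-0.0331  0.0282] -1.571 [0.511 0.019 0.08 ]
```

```bash
python3 -m handwheel '[[[0,-0.0032,0],-0.105,0],[[0,-0.0064,0.0002],-0.209,0],[[0,-0.0096,0.0007],-0.314,0],[[0,-0.0127,0.0017],-0.419,0],[[0,-0.0156,0.0029],-0.524,0],[[0,-0.0185,0.0044],-0.628,0],[[0,-0.0211,0.0062],-0.733,0],[[0,-0.0236,0.0083],-0.838,0]]'
python3 - <<'E'
from h import *
C=np.array([.5418,.018])
s=arm.observe();print(s["ft_torque"],s["joint_pos"].round(0));R=s["ee_rot"];p=s["position"];y=R[:,1];a=np.degrees(np.arctan2(y[1],y[0]))
r=np.linalg.norm(p[:2]-C);print("r",r,"wing az",np.degrees(np.arctan2(*(p[:2]-C)[::-1])))
for az in(58,64,70,76,82,88,90,92):
    w=np.radians(az+90);q=np.array([*(C+.0305*np.array([np.cos(w),np.sin(w)])),p[2]]);print(az,np.round(R.T@(q-p),4),round(np.radians(a-az),3))
E
```

```text
time_s: 8.9
position: [0.5205, 0.0389, 0.0803]
ee_rot: [[0.002, 0.64, 0.769], [-0.001, 0.769, -0.64], [-1.0, 0.0, 0.002]]
contact_force: [-1.2, -2.6, -1.2]
gripper_width: 0.097
[-0.62023287  0.30672415 -0.31212511] [ -9.  27.  97.  -0.  56. -59.]
r 0.029829325668202324 wing az 135.5153663252825
58 [-0.     -0.0066 -0.0005] -0.135
64 [-0.     -0.0097  0.0001] -0.24
70 [-0.     -0.0128  0.001 ] -0.345
76 [-0.     -0.0157  0.0023] -0.45
82 [-0.     -0.0185  0.0038] -0.554
88 [ 0.     -0.0211  0.0056] -0.659
90 [ 0.     -0.022   0.0063] -0.694
92 [ 0.     -0.0228  0.007 ] -0.729
```

```bash
python3 -m handwheel '[[[0,-0.0035,-0.0005],-0.07,0],[[0,-0.0066,-0.0005],-0.135,0],[[0,-0.0097,0.0001],-0.24,0],[[0,-0.0128,0.001],-0.345,0],[[0,-0.0157,0.0023],-0.45,0],[[0,-0.0185,0.0038],-0.554,0],[[0,-0.0211,0.0056],-0.659,0],[[0,-0.022,0.0063],-0.694,0],[[0,-0.0228,0.007],-0.715,0],[[0,-0.0228,0.007],-0.715,0],[[0,-0.0228,0.007],-0.715,0]]'
python3 - <<'E'
from h import *
import cv2
s=arm.observe();print(s["ft_torque"]);togo((.5113,.019,.08),88)
cv2.imwrite("pics/w6.png",arm.get_image("wrist")[:,:,::-1])
E
```

```text
time_s: 10.0
position: [0.5125, 0.0192, 0.0804]
ee_rot: [[0.005, -0.015, 1.0], [0.003, 1.0, 0.015], [-1.0, 0.003, 0.005]]
contact_force: [5.3, 11.8, -3.9]
gripper_width: 0.09
[ 1.96222807 -0.77136943 -0.62892509]
local shift [ 0.0004 -0.0002 -0.0012] turn rad 0.05 az 90.9
```

View pics/w6.png

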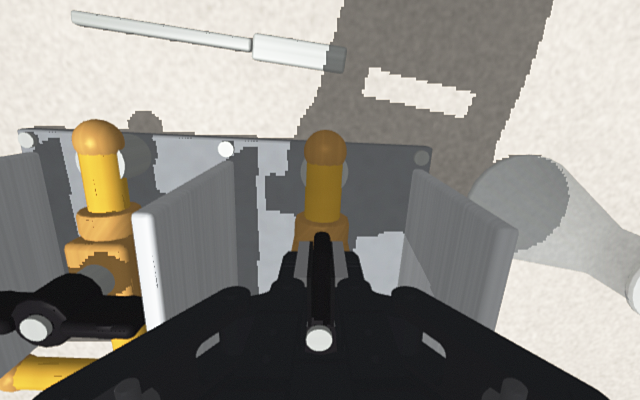

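Tap B's wing is in line with its pipe at column 320, and 12 N has built up sideways against the stop. Relaxing, releasing and lifting.

```bash
python3 -m handwheel '[[[0,0.0005,0],0.01,0.03],[[0,0.001,0],0.02,0.03],[[0,0.001,0],0.02,0.03],[[0,0.001,0],0.02,0.03]]'
python3 -m handwheel '[[[-0.04,0,0],0,0.03],[[-0.08,0,0],0,0.03],[[-0.12,0,0],0,0.03],[[-0.16,0,0],0,0.03],[[-0.2,0,-0.03],0,0.03],[[-0.22,0,-0.06],0,0.03],[[-0.22,0,-0.06],0,0.03]]'
python3 - <<'E'
from h import *
import cv2,pickle
s=arm.observe(); cv2.imwrite("pics/w7.png",arm.get_image("wrist")[:,:,::-1]);pickle.dump(s,open("s7.pkl","wb"))
E
```

```text
time_s: 10.45
position: [0.511, 0.0184, 0.0789]
ee_rot: [[0.001, 0.003, 1.0], [-0.0, 1.0, -0.003], [-1.0, -0.0, 0.001]]
contact_force: [-0.5, 0.6, 0.5]
gripper_width: 0.351
time_s: 11.15
position: [0.4495, 0.0188, 0.3019]
ee_rot: [[0.006, 0.003, 1.0], [-0.002, 1.0, -0.003], [-1.0, -0.002, 0.006]]
contact_force: [0.7, -0.5, -0.6]
gripper_width: 0.355
```

View pics/w7.png

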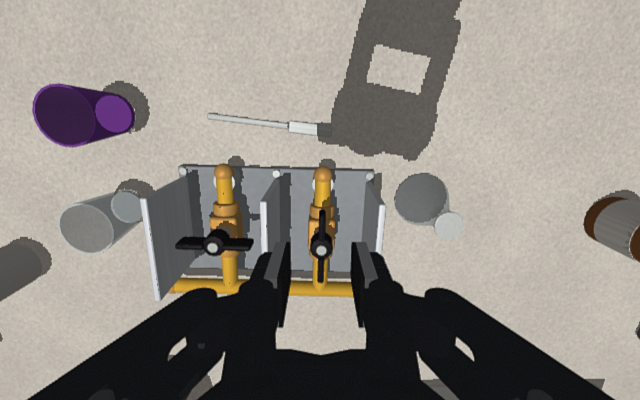

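Run:
```python
import cv2
a=cv2.imread("pics/w7.png")[155:305,135:395]
cv2.imwrite("pics/w7c.png",cv2.resize(a,None,fx=3,fy=3,interpolation=cv2.INTER_CUBIC))
```

```text
(no output)
```

View pics/w7c.png

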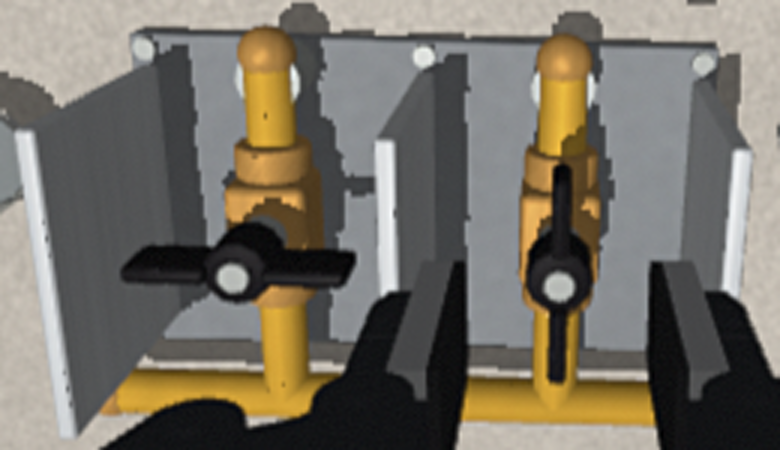

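Run:
```python
from h import *
import pickle; s=pickle.load(open("s7.pkl","rb"))
f=lambda x,y,z:ray("wrist",135+x/3-.3,155+y/3-.3,z,s)
for n,p,q,z in(("A",(125,279),(350,284),.104),("B",(563,170),(556,380),.104),("header top",(120,376),(640,391),.051),("base front",(135,30),(716,47),.012),("plate L",(25,132),(66,434),.12)):
    a,b=f(*p,z),f(*q,z);d=b-a;print(n,(a+b)/2,np.degrees(np.arctan2(d[1],d[0])),np.linalg.norm(d))
```

```text
A [ 0.54108991 -0.10931888  0.104     ] 88.55127184161294 0.08928695551763952
B [0.54000493 0.01857703 0.104     ] -1.7965359423580431 0.09131817108677555
header top [ 0.62003739 -0.06654886  0.051     ] 88.08247066776752 0.2471699532869947
base front [ 0.46134724 -0.04337824  0.012     ] 88.2227515611038 0.2705611534382562
plate L [ 0.53717611 -0.17635396  0.12      ] -2.1433022504681283 0.12616755440888602
```

Measured against the manifold's own edges (yaw about -1.9°), tap A is about 0.4° from shut and tap B is within 1° of fully open. The spatula, beaker and flask look undisturbed, and the gripper is clear of everything. I'll check the top view once and then hand in.

Run:
```python
from h import *
import cv2
cv2.imwrite("pics/t8.png",arm.get_image("top")[:,:,::-1]); print(arm.observe()["contact_force"])
```

```text
[ 0.18615562 -0.5141519  -0.43047162]
```

View pics/t8.png

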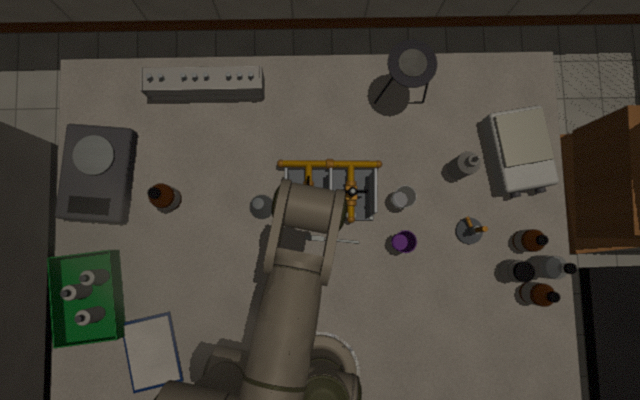

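The flask (262,205), beaker (400,199), burner (470,230), wash bottle (465,165), reagent bottle (163,197) and the visible end of the spatula (358,242) are all where they started.

```bash
python3 -c "
from bench import arm
print(arm.close_job())"
```

```text
the job is handed in; nothing more can be done
None
```

The gas line is changed over to its other feed, and I handed the job in at about 11 s on the robot's clock. I gripped tap A's near wing (right bay) and turned it clockwise to its shut stop. Only then did I grip tap B's +y wing (left bay) and turn it counter-clockwise to its open stop.

- **Taps:** in the last wrist picture, measured against the manifold's own edges, tap A was about 0.4° from shut and tap B within about 1° of fully open. I felt both stops as contact force.
- **Bystanders:** in the last top view the flask, beaker, both bottles and the burner stood where they started. The arm hid part of the spatula there, but its visible end had not moved, and the wrist picture showed nothing disturbed.
- **Contact:** the largest force I read was about 13 N, with the gripper pressing tap B on its stop. I saw no contact with the guard plates, and at hand-in the gripper was clear of everything.
- **Disagreements:** hub positions from different views differed by 2–3 mm. The arm was 3–4 mm off tap B's wing before the descent, so I corrected that first. No check failed.

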